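Put the mixed-up water filters back on their own stands

ROBOT

A 6-joint arm with a two-finger parallel gripper is mounted at the origin on the work surface. World frame = base frame: x ahead of the robot, y to its left, z up, the work surface at z = 0. Lengths are in mm, angles in rad, forces in N, time in s.
With the tool pointing down it reaches from about 250 to 775 mm from the base axis. Payload 4 kg.
Tool frame: the origin (TCP) lies at the very end of the fingers, on their centre line; the grasp point (between the pads) lies 19 mm behind it (manip.pinch_z is the distance from the TCP to the grasp point, in mm); z points along the fingers, y is the line along which they close (so a half turn about z gives the same grasp; the last joint's range is limited). The gripper opens to 85 mm and grips with 20 to 120 N. Pads are 22 mm wide; open, the fingers measure 114 mm over their backs; the gripper's body (76 mm by 85 mm) begins 54 mm behind the grasp point. The pads swing forward as they close: fully open they stand 13 mm farther back than shut.
Start: joints at [1.157, 0.087, 1.371, -0, 1.684, -0.103], TCP at [168.211, 523.665, 210.741] pointing down, gripper open.
Joint ranges: [-3.1, 3.1], [-0.76, 2.03], [0.27, 2.55], [-1.08, 4.22], [0.17, 2.65], [-2.57, 2.57]. Speed limits (rad/s): [2.79, 2.79, 3.14, 3.14, 3.14, 3.14].

INTERFACE

Orientations are given as a unit quaternion [w, x, y, z].
In Python, from bench import telemetry, imaging, ticket, manip gives the robot as it stands.
- The arm moves only by the tool servo_tool, never from a script. Its argument "targets" is a list of rows, each an object of numbers: "tx", "ty", "tz": the shift along the tool's x, y, z in m; "wx", "wy", "wz": the turn, a rotation vector about the tool's x, y, z in degrees; "jaw": the gripper command: -1 is fully open, 1 is shut, values between are in proportion. In form: [{"tx": .., "ty": .., "tz": .., "wx": .., "wy": .., "wz": .., "jaw": ..}, ...]. A call has exactly 5 rows; each row is the pose to reach, as a shift and turn from the pose commanded when the call began, along the tool's axes at that moment; what a row does not reach only later rows make up. A row lasts 1/8 s, in which the tool goes at most 62.5 mm and 10.7 degrees, less where a joint would pass 70% of its speed; a pose out of reach is approached as far as the arm can. A call with a gripper value outside its range is refused whole. The fingers move at their own pace and stop on an object; the grip force is fixed at half the most. Time passes only in rows, so rows that repeat a pose let the fingers close, or fill a call up. It gives the time, the measured TCP pose, the force, the opening and the grip force at its end, in the units of the state.
- telemetry.read_state(): the state, without advancing time (a new reading comes with each control period).
- imaging.grab_frame(name): name is "scene" or "top"; returns a dict with "frame" (384x512x3 uint8, red, green, blue), "mtx" (3x3 intrinsics, pixels), "rvec" (rotation vector, rad) and "tvec" (3), from world to camera coordinates, as OpenCV has them. Camera axes: x right, y down, z forward; pixel columns grow to the right and rows downward; lengths in mm; the calibration is good to about 2 mm. A picture is of the moment at which its call begins. There is no depth.
- ticket.hand_in(): hands the job in; it is judged then, once.
The state is a dict: "time_s": time; "joint_positions": joint angles; "dq": joint speeds; "tau": joint torques, N m; "tcp_pos": TCP position; "ee_rot": TCP orientation; "force": force on the tool from outside, world axes, zero at the start; "moment": the same for the moment, N m; "grip_width": opening from 0.0 (shut) to 1.0 (fully open); "grip_force": force on a finger pad.
Only numpy, scipy, OpenCV 4.12 (cv2) and the standard library are available. Lean on these libraries where they do the work, as an engineer would, in place of code of your own. Each camera call takes 0.05 s, during which the arm holds its last target. There are 200 camera calls.

TASK

The three water filters are standing on one another's stands. Put each one upright in the middle of its own stand and let go: the mesh filter on the round stand, the pleated filter on the square stand, the narrow-necked capsule filter on the oval stand. The filters are clean, so never let one stand on the bench or fall over (the empty cork mat is free as a halfway place), and leave the jar and the two brass fittings where they are.

Things in the scene. Friction and masses are not known exactly. Their poses are not given: they have to be found in the camera images.
- mesh_center (a point): Centre (half-way up) of the mesh filter: the tallest one, an upright cylinder 50 mm in diameter and 130 mm high, grey plastic end caps and a dark wall under metal mesh (49 mm across), flat top with a white ring round a dark bore. About 0.15 to 0.31 kg. z axis up. At the start it stands on the square stand; it belongs on the round stand. Take it from above near its top, at 85 to 115 mm above its foot.
- pleated_center (a point): Centre (half-way up) of the pleated filter: 95 mm high in all; white foot disc 56 mm across and 8 mm high, then a star of off-white pleats 52 mm across up to 89 mm, and a small white hub 28 mm across on top. About 0.11 to 0.22 kg. z axis up. At the start it stands on the oval stand; it belongs on the square stand. Take it from above by the pleats, at 60 to 75 mm above its foot.
- capsule_center (a point): Centre (half-way up) of the capsule filter: a white plastic body 64 mm across and 54 mm high with two grey bands, a sloping shoulder up to 60 mm and a narrow neck 26 mm across from 60 to 100 mm, its top. About 0.10 to 0.21 kg. z axis up. At the start it stands on the round stand; it belongs on the oval stand. Take it from above by the neck, at 80 to 88 mm above its foot.
- round_stand: Round grey plastic stand, 110 mm in diameter: the place of the mesh filter. Fixed, 12 mm thick; a thin black ring 72 mm across is moulded in the middle of its flat top (look only). Origin: middle of its underside, on the bench. It may be anywhere in the work area and at any yaw. 
- square_stand: Square grey plastic stand, 100 x 100 mm: the place of the pleated filter. Fixed, 12 mm thick; a thin black ring 72 mm across is moulded in the middle of its flat top (look only). Origin: middle of its underside, on the bench. It may be anywhere in the work area and at any yaw. 
- oval_stand: Long oval grey plastic stand, 140 mm along its own x and 80 mm wide: the place of the capsule filter. Fixed, 12 mm thick; a thin black ring 72 mm across is moulded in the middle of its flat top (look only). Origin: middle of its underside, on the bench. It may be anywhere in the work area and at any yaw. 
- cork_mat: Brown cork mat, 100 mm across with cut corners (eight-sided), 12 mm thick, flat top, fixed, empty at the start; a free place on which a filter may wait. Origin: middle of its underside, on the bench. It may be anywhere in the work area.
- jar_center (a point): Centre (half-way up) of a closed amber glass jar with a black cap, 64 mm across, 75 mm high, loose on the bench; not to be moved. It may be anywhere in the work area.
- nipple_center (a point): Centre (half-way up) of a straight brass pipe fitting standing on the bench on the robot's left, 32 mm across at the foot, 36 mm high, loose; not to be moved.
- tee_center (a point): Centre (half-way up) of a brass tee fitting standing on the bench on the robot's right, 32 mm across at the foot, with a short side branch reaching 18 mm out along its x, 36 mm high, loose; not to be moved.
Not all that is in view belongs to the job. Leave any red look-alike of the part that bears capsule_center alone.

How it is judged (in metres and radians):
At the end, for the whole second after the job is handed in: Each filter is upright (within 0.1 rad), at rest and standing on top of its own stand (mesh on round, pleated on square, capsule on oval), its axis within 15 mm of the middle of the stand; the cork mat is thus empty again (horizontal distance between mesh_center and round_stand below 0.015 m and z of mesh_center in the frame of round_stand between 0.072 and 0.083 m and angle between each of mesh_center, pleated_center, capsule_center's own z axis and vertical below 0.1 rad and linear speed of each of mesh_filter, pleated_filter, capsule_filter below 0.02 m/s and horizontal distance between pleated_center and square_stand below 0.015 m and z of pleated_center in the frame of square_stand between 0.0545 and 0.0655 m and horizontal distance between capsule_center and oval_stand below 0.015 m and z of capsule_center in the frame of oval_stand between 0.057 and 0.068 m); the robot touches nothing.
It fails at once if a filter stands on the bench or has fallen over (height (world z) of mesh_center below 0.071 m or height (world z) of pleated_center below 0.0535 m or height (world z) of capsule_center below 0.056 m).
It fails at once if the jar is shifted by more than 30 mm or knocked over (distance of jar_center from where it was at the start of the episode above 0.03 m or angle between jar_center's own z axis and vertical above 0.6 rad).
It fails at once if the nipple is shifted by more than 30 mm or knocked over (distance of nipple_center from where it was at the start of the episode above 0.03 m or angle between nipple_center's own z axis and vertical above 0.6 rad).
It fails at once if the tee is shifted by more than 30 mm or knocked over (distance of tee_center from where it was at the start of the episode above 0.03 m or angle between tee_center's own z axis and vertical above 0.6 rad).
It also fails if it takes over 104 s, if anything falls off the work surface, if the arm or the gripper's body presses on something with over 40 N, if the wrist force passes 120 N, or if a joint passes its speed limit or range.

## Working session

There is one attempt and no reset: what is moved stays moved. The work goes in short steps, Python scripts to look and compute and a tool call to move; the robot and the scene stay as the last step left them, time stands still between calls to the robot, and variables do not carry over. Pictures are saved under pics/ and viewed, at most 14 in all, crops included, and the job is handed in when it is done.

Besides the shell and the picture viewer there is one more tool, called as name(argument=value, ...), one argument or row to a line, values as JSON. servo_tool: Moves the arm, as the interface text tells. Its arguments: {"type":"object","properties":{"targets":{"type":"array"}},"required":["targets"]}

```bash
mkdir -p pics; ls; cat > h.py <<'E'
import numpy as np, cv2
from bench import telemetry, imaging, ticket, manip
def grab(n,save=None):
    d=imaging.grab_frame(n)
    if save: cv2.imwrite(f'pics/{save}.png',cv2.cvtColor(d['frame'],cv2.COLOR_RGB2BGR))
    return d
def ray(d,uv,z):
    R,_=cv2.Rodrigues(np.array(d['rvec'],float)); t=np.array(d['tvec'],float).ravel()
    c=-R.T@t; v=R.T@np.linalg.inv(d['mtx'])@np.array([uv[0],uv[1],1.])
    return (c+v*(z-c[2])/v[2])[:2]
def proj(d,p):
    return cv2.projectPoints(np.array(p,float).reshape(-1,1,3),np.array(d['rvec'],float),np.array(d['tvec'],float),np.array(d['mtx'],float),None)[0].reshape(-1,2)
E
python3 - <<'E'
from h import *
for n in('top','scene'):
    d=grab(n,n+'0'); R,_=cv2.Rodrigues(np.array(d['rvec'],float)); print(n,d['mtx'].tolist(),(-R.T@np.array(d['tvec']).ravel()).round(),R.round(2).tolist())
s=telemetry.read_state(); print(s, manip.pinch_z)
E
```

```text
pics
top [[348.17619181549014, 0.0, 260.0417207318257], [0.0, 348.17619181549014, 192.02883151714994], [0.0, 0.0, 1.0]] [347.  77. 827.] [[-0.05, -1.0, 0.0], [-0.98, 0.05, -0.22], [0.21, -0.01, -0.98]]
scene [[396.0812469126357, 0.0, 256.89869331946767], [0.0, 396.0812469126357, 187.07446908625553], [0.0, 0.0, 1.0]] [994. 339. 764.] [[-0.48, 0.88, -0.02], [0.69, 0.36, -0.63], [-0.54, -0.31, -0.78]]
{'time_s': 0.1, 'joint_positions': array([ 1.15693731e+00,  8.79005534e-02,  1.37214890e+00, -2.73874550e-06,
        1.68359666e+00, -1.03088076e-01]), 'dq': array([ 0.00267756, -0.00143832, -0.00471899,  0.00220952, -0.0006351 ,
        0.00025537]), 'tau': array([ 2.72713078e-03, -3.53015757e+01, -3.14218247e+01, -1.16375863e-04,
        7.91392144e-03,  3.34624394e-05]), 'tcp_pos': array([167.98190769, 523.19173889, 209.6223604 ]), 'ee_rot': array([-2.61121841e-04,  1.54761007e-01,  9.87951404e-01, -9.92971308e-04]), 'force': array([ 0.09631747,  1.31081715, -0.17242892]), 'moment': array([ 0.01465567,  0.03670889, -0.01941407]), 'grip_force': 0.0, 'grip_width': 1.000458762089397} 18.700000000000003
```

View pics/top0.png

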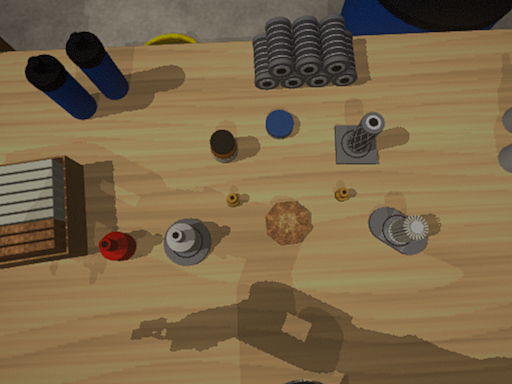

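View pics/scene0.png

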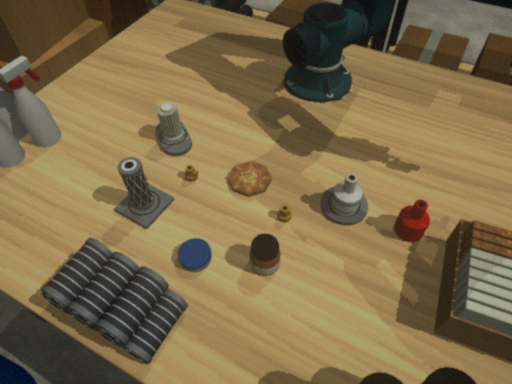

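The two views agree: 
- mesh filter: top (373,122), scene (130,165), on the square stand
- pleated filter: top (415,228), scene (168,108), on the oval stand
- capsule filter, candidates: the white one at top (182,236), scene (350,182), on the round stand, and the red look-alike at top (118,245), scene (418,205). I choose the white one.
- the grey mesh-like cylinders stacked at top (305,55) are distractors; the mesh filter is the one standing on the square stand
- cork mat at top (289,222)

I'll check this in a close crop.

```bash
python3 - <<'E'
from h import *
a=cv2.imread('pics/top0.png'); b=cv2.imread('pics/scene0.png')
def cr(im,x,y,w=100,h=100): return cv2.resize(im[y:y+h,x:x+w],None,fx=4,fy=4,interpolation=cv2.INTER_CUBIC)
out=np.zeros((600,798,3),np.uint8)
cs=[(a,150,205),(a,325,95),(a,360,190),(b,310,160),(b,105,145),(b,130,85)]
for i,(im,x,y) in enumerate(cs):
    c=cr(im,x,y,88,75)[:300]; c=cv2.resize(c,(266,226)) if 0 else cv2.resize(im[y:y+100,x:x+88],(264,300),interpolation=cv2.INTER_CUBIC)
    out[(i//3)*300:(i//3)*300+300,(i%3)*266:(i%3)*266+264]=c
cv2.imwrite('pics/crop.png',out)
d=imaging.grab_frame('top');e=imaging.grab_frame('scene')
print(proj(d,[[168,523,210],[168,523,0],[168,523,350]]),proj(e,[[168,523,210]]))
# low saturation blobs
for n,f in(('top',d),('scene',e)):
    hsv=cv2.cvtColor(f['frame'],cv2.COLOR_RGB2HSV); m=(hsv[...,1]<60).astype(np.uint8)
    m=cv2.morphologyEx(m,cv2.MORPH_OPEN,np.ones((3,3)))
    k,l,s,c=cv2.connectedComponentsWithStats(m)
    print(n,[(*s[i].tolist(),c[i].round(1).tolist()) for i in range(1,k) if s[i,4]>150])
E
```

```text
[[-11.8692645  397.27725771]
 [ 61.10643666 362.77134835]
 [-99.91911694 438.91084505]] [[528.5634541  111.93439587]]
top [(0, 0, 357, 89, 18628, [198.8, 30.1]), (495, 10, 17, 19, 216, [504.5, 21.2]), (503, 108, 9, 24, 167, [507.7, 119.7]), (335, 112, 49, 52, 1519, [357.6, 141.1]), (499, 145, 13, 27, 276, [505.9, 158.0]), (0, 159, 64, 67, 3514, [29.8, 192.0]), (369, 207, 58, 48, 1900, [398.6, 230.0]), (164, 219, 46, 46, 1631, [186.5, 241.9])]
scene [(239, 0, 43, 13, 383, [259.6, 5.0]), (380, 0, 132, 64, 4814, [450.5, 22.6]), (307, 3, 38, 20, 589, [325.8, 12.4]), (285, 24, 57, 62, 792, [310.4, 59.7]), (0, 56, 30, 26, 473, [14.1, 68.3]), (0, 87, 61, 80, 3075, [23.2, 124.2]), (158, 103, 33, 51, 900, [174.2, 131.7]), (118, 158, 25, 26, 399, [130.9, 169.1]), (325, 175, 43, 49, 1352, [347.6, 202.1]), (116, 179, 57, 48, 1182, [145.4, 205.4]), (42, 239, 145, 124, 9515, [116.2, 298.6]), (455, 248, 57, 87, 3804, [485.8, 290.4]), (0, 292, 138, 92, 5796, [49.9, 350.5])]
```

View pics/crop.png

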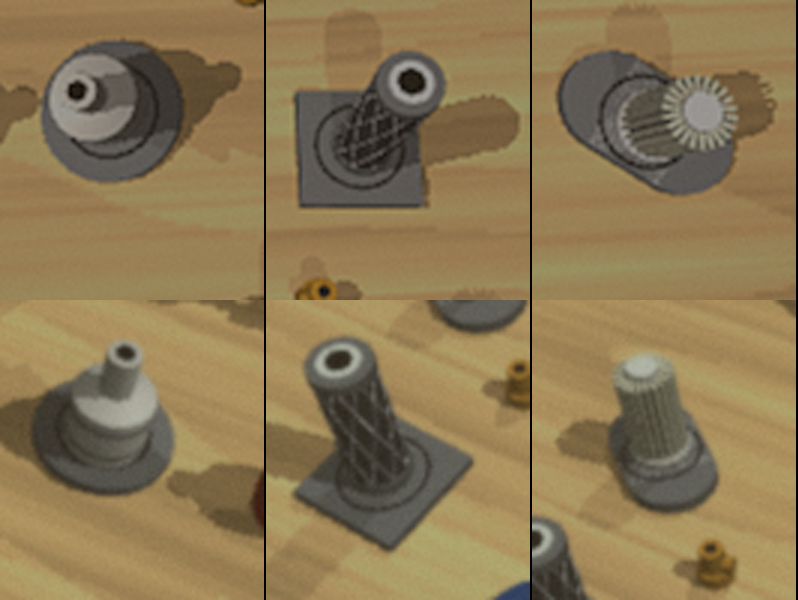

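```bash
python3 - <<'E'
from h import *
d=imaging.grab_frame('top');e=imaging.grab_frame('scene')
for n,t,s,z in [('cap',(176,235.3),(351.7,177.3),112),('round',(187.5,242),(344.7,203.7),12),('mesh',(373,121.7),(129.7,164.7),142),('square',(356,145),(144.3,204.2),12),('pleat',(417,226.7),(166.7,107),107),('oval',(397.8,230.8),None,12),('cork',(289,222),(250,178.5),12),('jar',(222,137),(265,241),75),('red',(113,244),(421,204),110),('nip',(233,197),(285,208),36),('tee',(341,191),(191,167),36)]:
    print(n,ray(d,t,z).round(1),ray(e,s,z).round(1) if s else '')
# joints of oval ends, yaw
print([ray(d,p,12).round() for p in [(364,212),(425,250)]])
from scipy.spatial.transform import Rotation as Ro
q=telemetry.read_state()['ee_rot']; print(Ro.from_quat(np.r_[q[1:],q[0]]).as_matrix().round(3))
E
```

```text
cap [422.4 245.2] [421.5 247. ]
round [416.1 242. ] [417.9 246.4]
mesh [ 637.1 -176.3] [ 633.7 -175.5]
square [ 632.9 -175. ] [ 640.4 -169.9]
pleat [ 415.3 -252.2] [ 414.3 -250.3]
oval [ 417.1 -249.3] 
cork [450.7   3.4] [454.5  12.5]
jar [645.7 148.9] [628.5 146.4]
red [411.5 374. ] [421.4 395.1]
nip [512.3 131.2] [510.5 135.1]
tee [ 513.8 -120.3] [ 507.3 -123.7]
[array([ 465., -175.]), array([ 370., -306.])]
[[-0.952  0.306 -0.   ]
 [ 0.306  0.952 -0.001]
 [ 0.    -0.001 -1.   ]]
```

servo_tool(
  targets=[
    {"tx": -0.04, "ty": -0.02, "tz": -0.01, "wx": 0, "wy": 0, "wz": -8, "jaw": -1},
    {"tx": -0.09, "ty": -0.05, "tz": -0.02, "wx": 0, "wy": 0, "wz": -17.8, "jaw": -1},
    {"tx": -0.14, "ty": -0.08, "tz": -0.02, "wx": 0, "wy": 0, "wz": -17.8, "jaw": -1},
    {"tx": -0.19, "ty": -0.11, "tz": -0.02, "wx": 0, "wy": 0, "wz": -17.8, "jaw": -1},
    {"tx": -0.23, "ty": -0.13, "tz": -0.02, "wx": 0, "wy": 0, "wz": -17.8, "jaw": -1},
  ],
)

```text
time_s: 0.92
tcp_pos: [348.6, 327.7, 231.0]
ee_rot: [0.0, 0.001, 1.0, 0.0]
force: [0.7, 0.1, -0.3]
grip_width: 0.998
grip_force: 0.0
```

servo_tool(
  targets=[
    {"tx": -0.025, "ty": -0.028, "tz": 0.01, "wx": 0, "wy": 0, "wz": 0, "jaw": -1},
    {"tx": -0.055, "ty": -0.06, "tz": 0.035, "wx": 0, "wy": 0, "wz": 0, "jaw": -1},
    {"tx": -0.074, "ty": -0.083, "tz": 0.07, "wx": 0, "wy": 0, "wz": 0, "jaw": -1},
    {"tx": -0.074, "ty": -0.083, "tz": 0.09, "wx": 0, "wy": 0, "wz": 0, "jaw": -1},
    {"tx": -0.074, "ty": -0.083, "tz": 0.09, "wx": 0, "wy": 0, "wz": 0, "jaw": -1},
  ],
)

```text
time_s: 1.55
tcp_pos: [420.3, 245.6, 138.7]
ee_rot: [-0.002, 0.001, 1.0, -0.001]
force: [-0.2, -0.3, 0.3]
grip_width: 0.999
grip_force: 0.0
```

```bash
python3 - <<'E'
from h import *
d=grab('top');e=grab('scene'); print(telemetry.read_state()['tcp_pos'])
a=cv2.resize(d['frame'][180:290,130:260],(390,330),interpolation=2);b=cv2.resize(e['frame'][100:250,290:423],(399,450),interpolation=2)
o=np.zeros((450,789,3),np.uint8);o[:330,:390]=a;o[:,390:]=b;cv2.imwrite('pics/c1.png',o[...,::-1])
E
```

```text
[421.66197515 246.86463953 141.49738523]
```

View pics/c1.png

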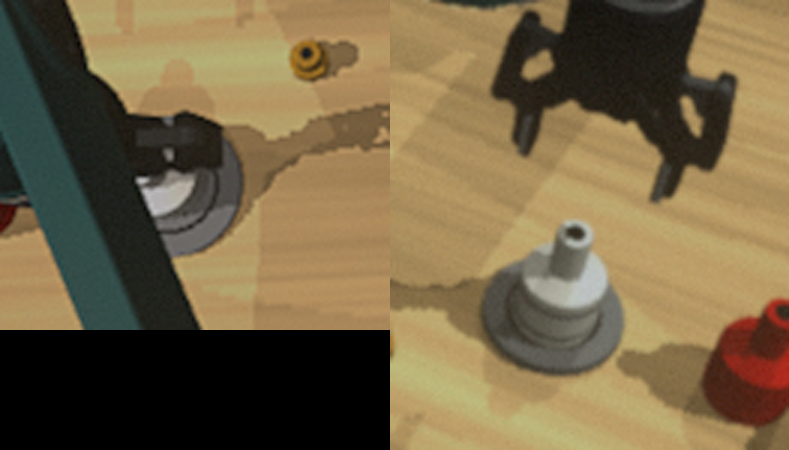

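The fingers straddle the neck of the white capsule (right panel, neck at (575,232), fingertips at (525,150) and (660,195)). The red look-alike is well clear. I'll lower and close.

servo_tool(
  targets=[
    {"tx": 0, "ty": 0, "tz": 0.03, "wx": 0, "wy": 0, "wz": 0, "jaw": -1},
    {"tx": 0, "ty": 0, "tz": 0.055, "wx": 0, "wy": 0, "wz": 0, "jaw": -1},
    {"tx": 0, "ty": 0, "tz": 0.063, "wx": 0, "wy": 0, "wz": 0, "jaw": -1},
    {"tx": 0, "ty": 0, "tz": 0.063, "wx": 0, "wy": 0, "wz": 0, "jaw": -0.3},
    {"tx": 0, "ty": 0, "tz": 0.063, "wx": 0, "wy": 0, "wz": 0, "jaw": 0.2},
  ],
)

```text
time_s: 2.28
tcp_pos: [422.5, 247.2, 79.5]
ee_rot: [0.001, -0.0, 1.0, 0.001]
force: [0.7, 0.1, -0.0]
grip_width: 0.599
grip_force: 0.0
```

servo_tool(
  targets=[
    {"tx": 0, "ty": 0, "tz": 0, "wx": 0, "wy": 0, "wz": 0, "jaw": 1},
    {"tx": 0, "ty": 0, "tz": 0, "wx": 0, "wy": 0, "wz": 0, "jaw": 1},
    {"tx": 0, "ty": 0, "tz": 0, "wx": 0, "wy": 0, "wz": 0, "jaw": 1},
    {"tx": 0, "ty": 0, "tz": 0, "wx": 0, "wy": 0, "wz": 0, "jaw": 1},
    {"tx": 0, "ty": 0, "tz": 0, "wx": 0, "wy": 0, "wz": 0, "jaw": 1},
  ],
)

```text
time_s: 2.9
tcp_pos: [422.4, 247.2, 79.1]
ee_rot: [0.001, 0.0, 1.0, 0.001]
force: [-0.1, 0.2, 6.7]
grip_width: 0.268
grip_force: 58.9
```

servo_tool(
  targets=[
    {"tx": 0, "ty": 0, "tz": -0.02, "wx": 0, "wy": 0, "wz": 0, "jaw": 1},
    {"tx": 0, "ty": 0, "tz": -0.05, "wx": 0, "wy": 0, "wz": 0, "jaw": 1},
    {"tx": -0.005, "ty": -0.03, "tz": -0.06, "wx": 0, "wy": 0, "wz": 0, "jaw": 1},
    {"tx": -0.01, "ty": -0.07, "tz": -0.06, "wx": 0, "wy": 0, "wz": 0, "jaw": 1},
    {"tx": -0.015, "ty": -0.11, "tz": -0.06, "wx": 0, "wy": 0, "wz": 0, "jaw": 1},
  ],
)

```text
time_s: 3.52
tcp_pos: [435.8, 135.3, 136.9]
ee_rot: [-0.001, -0.0, 1.0, -0.0]
force: [-0.0, -0.2, -1.0]
grip_width: 0.272
grip_force: 59.2
```

servo_tool(
  targets=[
    {"tx": -0.005, "ty": -0.04, "tz": 0, "wx": 0, "wy": 0, "wz": 0, "jaw": 1},
    {"tx": -0.01, "ty": -0.08, "tz": 0, "wx": 0, "wy": 0, "wz": 0, "jaw": 1},
    {"tx": -0.015, "ty": -0.115, "tz": 0, "wx": 0, "wy": 0, "wz": 0, "jaw": 1},
    {"tx": -0.015, "ty": -0.129, "tz": 0.01, "wx": 0, "wy": 0, "wz": 0, "jaw": 1},
    {"tx": -0.015, "ty": -0.129, "tz": 0.03, "wx": 0, "wy": 0, "wz": 0, "jaw": 1},
  ],
)

```text
time_s: 4.15
tcp_pos: [451.4, 6.8, 107.0]
ee_rot: [0.0, 0.001, 1.0, 0.0]
force: [-0.0, 1.0, -1.6]
grip_width: 0.273
grip_force: 59.2
```

```bash
python3 - <<'E'
from h import *
e=grab('scene'); print(telemetry.read_state())
cv2.imwrite('pics/c2.png',cv2.resize(e['frame'][80:260,150:380],None,fx=3,fy=3,interpolation=2)[...,::-1])
E
```

```text
{'time_s': 4.2, 'joint_positions': array([-1.09813044e-01, -8.74899576e-02,  1.76054805e+00,  5.86775364e-04,
        1.47543293e+00, -1.67944588e+00]), 'dq': array([0.01667   , 0.00095573, 0.00904495, 0.00043063, 0.07912428,
       0.00242178]), 'tau': array([-3.65184573e-01, -3.21374631e+01, -3.69578040e+01, -4.44257841e-02,
       -3.81803317e-01, -1.01624857e-02]), 'tcp_pos': array([448.83643267,   7.65878868, 103.29561931]), 'ee_rot': array([-3.39679388e-03,  6.10684683e-04,  9.99993822e-01,  6.66225928e-04]), 'force': array([-1.02809704,  0.06884133, -2.97519014]), 'moment': array([0.01299357, 0.11493634, 0.01546773]), 'grip_force': 59.22607898712158, 'grip_width': 0.2734240015282304}
```

View pics/c2.png

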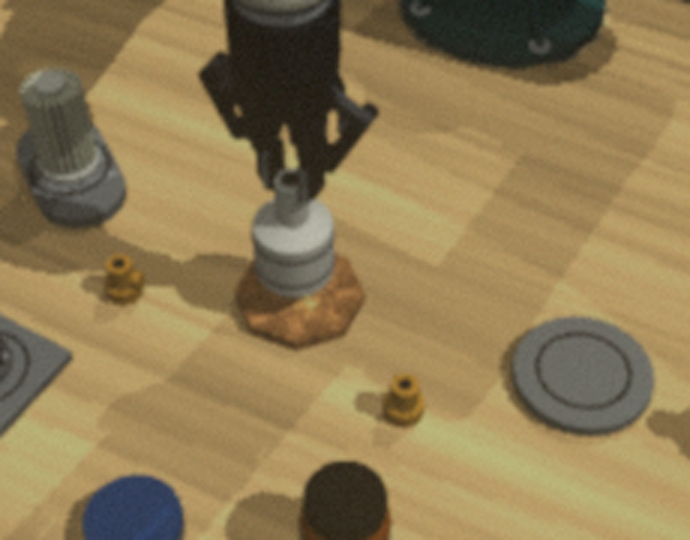

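The capsule hangs upright over the cork mat (crop (295,240), mat at (300,300)) and the round stand is empty. I'll set it down.

servo_tool(
  targets=[
    {"tx": 0, "ty": 0, "tz": 0.015, "wx": 0, "wy": 0, "wz": 0, "jaw": 1},
    {"tx": 0, "ty": 0, "tz": 0.024, "wx": 0, "wy": 0, "wz": 0, "jaw": 1},
    {"tx": 0, "ty": 0, "tz": 0.028, "wx": 0, "wy": 0, "wz": 0, "jaw": 1},
    {"tx": 0, "ty": 0, "tz": 0.029, "wx": 0, "wy": 0, "wz": 0, "jaw": 1},
    {"tx": 0, "ty": 0, "tz": 0.029, "wx": 0, "wy": 0, "wz": 0, "jaw": 1},
  ],
)

```text
time_s: 4.82
tcp_pos: [451.8, 7.7, 79.2]
ee_rot: [0.001, -0.0, 1.0, 0.0]
force: [0.3, 0.6, -0.9]
grip_width: 0.273
grip_force: 59.3
```

servo_tool(
  targets=[
    {"tx": 0, "ty": 0, "tz": 0.001, "wx": 0, "wy": 0, "wz": 0, "jaw": 1},
    {"tx": 0, "ty": 0, "tz": 0.001, "wx": 0, "wy": 0, "wz": 0, "jaw": 0},
    {"tx": 0, "ty": 0, "tz": 0.001, "wx": 0, "wy": 0, "wz": 0, "jaw": -0.5},
    {"tx": 0, "ty": 0, "tz": 0.001, "wx": 0, "wy": 0, "wz": 0, "jaw": -1},
    {"tx": 0, "ty": 0, "tz": 0.001, "wx": 0, "wy": 0, "wz": 0, "jaw": -1},
  ],
)

```text
time_s: 5.45
tcp_pos: [451.3, 7.5, 77.6]
ee_rot: [-0.0, 0.0, 1.0, 0.0]
force: [0.4, 0.8, -0.7]
grip_width: 0.996
grip_force: 0.0
```

servo_tool(
  targets=[
    {"tx": 0, "ty": 0, "tz": 0, "wx": 0, "wy": 0, "wz": 0, "jaw": -1},
    {"tx": 0, "ty": 0, "tz": -0.03, "wx": 0, "wy": 0, "wz": 0, "jaw": -1},
    {"tx": 0, "ty": 0, "tz": -0.07, "wx": 0, "wy": 0, "wz": 0, "jaw": -1},
    {"tx": -0.02, "ty": -0.02, "tz": -0.11, "wx": 0, "wy": 0, "wz": 0, "jaw": -1},
    {"tx": -0.05, "ty": -0.05, "tz": -0.13, "wx": 0, "wy": 0, "wz": 0, "jaw": -1},
  ],
)

```text
time_s: 6.08
tcp_pos: [502.8, -42.5, 211.2]
ee_rot: [0.003, -0.001, 1.0, -0.0]
force: [1.0, -0.1, -0.3]
grip_width: 1.0
grip_force: 0.0
```

servo_tool(
  targets=[
    {"tx": -0.035, "ty": -0.035, "tz": 0, "wx": 0, "wy": 0, "wz": 0, "jaw": -1},
    {"tx": -0.07, "ty": -0.07, "tz": 0, "wx": 0, "wy": 0, "wz": 0, "jaw": -1},
    {"tx": -0.105, "ty": -0.105, "tz": 0, "wx": 0, "wy": 0, "wz": 0, "jaw": -1},
    {"tx": -0.133, "ty": -0.134, "tz": 0.01, "wx": 0, "wy": 0, "wz": 0, "jaw": -1},
    {"tx": -0.133, "ty": -0.134, "tz": 0.03, "wx": 0, "wy": 0, "wz": 0, "jaw": -1},
  ],
)

```text
time_s: 6.7
tcp_pos: [636.1, -179.2, 176.4]
ee_rot: [0.0, 0.001, 1.0, -0.0]
force: [0.4, 0.1, 0.5]
grip_width: 0.994
grip_force: 0.0
```

```bash
python3 - <<'E'
from h import *
d=grab('top');e=grab('scene'); print(telemetry.read_state()['tcp_pos'])
a=cv2.resize(d['frame'][80:260,260:390],(390,540),interpolation=2);b=cv2.resize(e['frame'][80:260,80:213],(399,540),interpolation=2)
cv2.imwrite('pics/c3.png',np.hstack([a,b])[...,::-1])
E
```

```text
[ 633.18529974 -176.58323029  173.50257378]
```

View pics/c3.png

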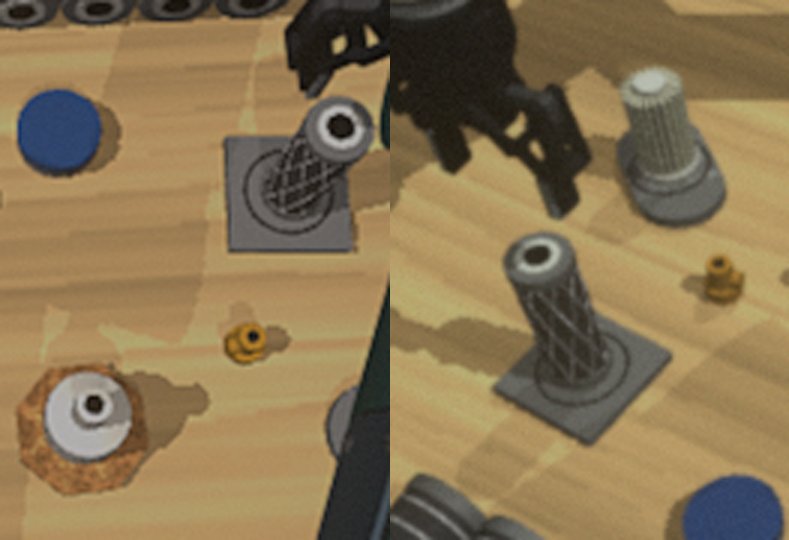

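The capsule stands upright on the cork (left panel, (90,410)). The mesh filter is below the open gripper (left (340,125), right (540,253)). I'll lower and grip.

servo_tool(
  targets=[
    {"tx": 0, "ty": 0, "tz": 0.03, "wx": 0, "wy": 0, "wz": 0, "jaw": -1},
    {"tx": 0, "ty": 0, "tz": 0.06, "wx": 0, "wy": 0, "wz": 0, "jaw": -1},
    {"tx": 0, "ty": 0, "tz": 0.084, "wx": 0, "wy": 0, "wz": 0, "jaw": -1},
    {"tx": 0, "ty": 0, "tz": 0.084, "wx": 0, "wy": 0, "wz": 0, "jaw": -0.5},
    {"tx": 0, "ty": 0, "tz": 0.084, "wx": 0, "wy": 0, "wz": 0, "jaw": 0},
  ],
)

```text
time_s: 7.42
tcp_pos: [635.2, -176.5, 95.7]
ee_rot: [0.001, -0.0, 1.0, -0.0]
force: [-1.2, -0.1, 0.7]
grip_width: 0.604
grip_force: 0.2
```

servo_tool(
  targets=[
    {"tx": 0, "ty": 0, "tz": 0, "wx": 0, "wy": 0, "wz": 0, "jaw": 1},
    {"tx": 0, "ty": 0, "tz": 0, "wx": 0, "wy": 0, "wz": 0, "jaw": 1},
    {"tx": 0, "ty": 0, "tz": 0, "wx": 0, "wy": 0, "wz": 0, "jaw": 1},
    {"tx": 0, "ty": 0, "tz": 0, "wx": 0, "wy": 0, "wz": 0, "jaw": 1},
    {"tx": 0, "ty": 0, "tz": 0, "wx": 0, "wy": 0, "wz": 0, "jaw": 1},
  ],
)

```text
time_s: 8.05
tcp_pos: [635.6, -176.7, 96.2]
ee_rot: [0.002, -0.0, 1.0, -0.001]
force: [0.5, 1.5, 6.7]
grip_width: 0.561
grip_force: 62.8
```

servo_tool(
  targets=[
    {"tx": 0, "ty": 0, "tz": -0.02, "wx": 0, "wy": 0, "wz": 0, "jaw": 1},
    {"tx": 0, "ty": 0, "tz": -0.055, "wx": 0, "wy": 0, "wz": 0, "jaw": 1},
    {"tx": 0, "ty": 0.01, "tz": -0.095, "wx": 0, "wy": 0, "wz": 0, "jaw": 1},
    {"tx": 0.016, "ty": 0.035, "tz": -0.11, "wx": 0, "wy": 0, "wz": 0, "jaw": 1},
    {"tx": 0.036, "ty": 0.071, "tz": -0.11, "wx": 0, "wy": 0, "wz": 0, "jaw": 1},
  ],
)

```text
time_s: 8.68
tcp_pos: [598.9, -105.9, 206.2]
ee_rot: [0.002, 0.001, 1.0, -0.001]
force: [0.9, 0.2, -2.3]
grip_width: 0.563
grip_force: 62.5
```

servo_tool(
  targets=[
    {"tx": 0.02, "ty": 0.04, "tz": 0, "wx": 0, "wy": 0, "wz": 0, "jaw": 1},
    {"tx": 0.041, "ty": 0.08, "tz": 0, "wx": 0, "wy": 0, "wz": 0, "jaw": 1},
    {"tx": 0.062, "ty": 0.12, "tz": 0, "wx": 0, "wy": 0, "wz": 0, "jaw": 1},
    {"tx": 0.083, "ty": 0.16, "tz": 0, "wx": 0, "wy": 0, "wz": 0, "jaw": 1},
    {"tx": 0.103, "ty": 0.2, "tz": 0, "wx": 0, "wy": 0, "wz": 0, "jaw": 1},
  ],
)

```text
time_s: 9.3
tcp_pos: [494.2, 95.6, 204.0]
ee_rot: [-0.0, 0.0, 1.0, -0.0]
force: [-1.0, 0.9, -3.1]
grip_width: 0.564
grip_force: 62.5
```

servo_tool(
  targets=[
    {"tx": 0.02, "ty": 0.04, "tz": 0, "wx": 0, "wy": 0, "wz": 0, "jaw": 1},
    {"tx": 0.041, "ty": 0.08, "tz": 0, "wx": 0, "wy": 0, "wz": 0, "jaw": 1},
    {"tx": 0.062, "ty": 0.12, "tz": 0, "wx": 0, "wy": 0, "wz": 0, "jaw": 1},
    {"tx": 0.077, "ty": 0.15, "tz": 0.02, "wx": 0, "wy": 0, "wz": 0, "jaw": 1},
    {"tx": 0.077, "ty": 0.15, "tz": 0.05, "wx": 0, "wy": 0, "wz": 0, "jaw": 1},
  ],
)

```text
time_s: 9.93
tcp_pos: [417.9, 246.7, 154.8]
ee_rot: [0.001, -0.002, 1.0, 0.001]
force: [-0.3, -0.7, -2.1]
grip_width: 0.565
grip_force: 62.6
```

```bash
python3 - <<'E'
from h import *
e=grab('scene'); s=telemetry.read_state();print(s['tcp_pos'],s['force'])
cv2.imwrite('pics/c4.png',cv2.resize(e['frame'][50:250,230:430],None,fx=3,fy=3,interpolation=2)[...,::-1])
E
```

```text
[415.41109985 244.48396373 149.0399394 ] [-2.67273861 -0.48496687 -6.63254322]
```

View pics/c4.png

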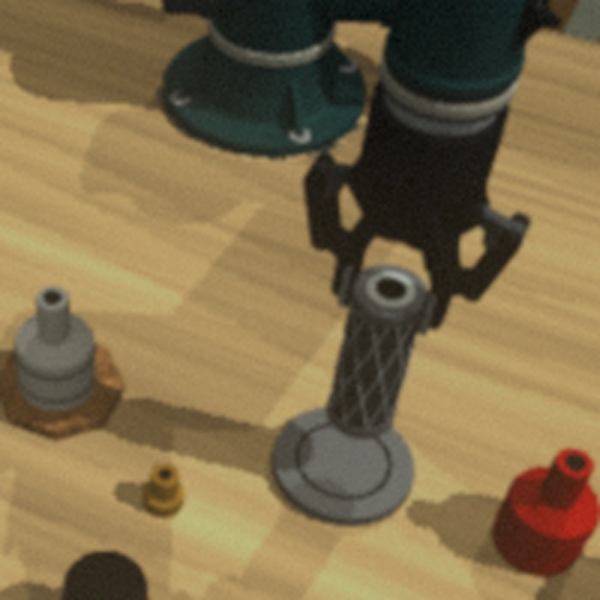

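The mesh filter hangs upright over the round stand (crop (375,360), stand (343,463)). I'll lower it onto the stand.

servo_tool(
  targets=[
    {"tx": 0, "ty": 0, "tz": 0.02, "wx": 0, "wy": 0, "wz": 0, "jaw": 1},
    {"tx": 0, "ty": 0, "tz": 0.04, "wx": 0, "wy": 0, "wz": 0, "jaw": 1},
    {"tx": 0, "ty": 0, "tz": 0.052, "wx": 0, "wy": 0, "wz": 0, "jaw": 1},
    {"tx": 0, "ty": 0, "tz": 0.058, "wx": 0, "wy": 0, "wz": 0, "jaw": 1},
    {"tx": 0, "ty": 0, "tz": 0.06, "wx": 0, "wy": 0, "wz": 0, "jaw": 1},
  ],
)

```text
time_s: 10.6
tcp_pos: [419.5, 244.3, 96.3]
ee_rot: [0.001, 0.0, 1.0, -0.0]
force: [-2.8, -2.3, 9.8]
grip_width: 0.563
grip_force: 63.7
```

servo_tool(
  targets=[
    {"tx": 0, "ty": 0, "tz": 0.001, "wx": 0, "wy": 0, "wz": 0, "jaw": 1},
    {"tx": 0, "ty": 0, "tz": 0.001, "wx": 0, "wy": 0, "wz": 0, "jaw": 1},
    {"tx": 0, "ty": 0, "tz": 0.001, "wx": 0, "wy": 0, "wz": 0, "jaw": 1},
    {"tx": 0, "ty": 0, "tz": 0.001, "wx": 0, "wy": 0, "wz": 0, "jaw": 1},
    {"tx": 0, "ty": 0, "tz": 0.001, "wx": 0, "wy": 0, "wz": 0, "jaw": 1},
  ],
)

```text
time_s: 11.22
tcp_pos: [419.9, 244.4, 96.4]
ee_rot: [0.002, 0.0, 1.0, 0.0]
force: [-1.9, -1.9, 6.8]
grip_width: 0.56
grip_force: 63.7
```

Contact made, so I'll release and rise.

servo_tool(
  targets=[
    {"tx": 0, "ty": 0, "tz": 0, "wx": 0, "wy": 0, "wz": 0, "jaw": 0},
    {"tx": 0, "ty": 0, "tz": 0, "wx": 0, "wy": 0, "wz": 0, "jaw": -0.4},
    {"tx": 0, "ty": 0, "tz": 0, "wx": 0, "wy": 0, "wz": 0, "jaw": -1},
    {"tx": 0, "ty": 0, "tz": 0, "wx": 0, "wy": 0, "wz": 0, "jaw": -1},
    {"tx": 0, "ty": 0, "tz": 0, "wx": 0, "wy": 0, "wz": 0, "jaw": -1},
  ],
)

```text
time_s: 11.85
tcp_pos: [418.4, 244.5, 92.6]
ee_rot: [-0.0, 0.0, 1.0, -0.0]
force: [0.7, 0.4, -0.7]
grip_width: 1.0
grip_force: 0.0
```

servo_tool(
  targets=[
    {"tx": 0, "ty": 0, "tz": -0.02, "wx": 0, "wy": 0, "wz": 0, "jaw": -1},
    {"tx": 0, "ty": 0, "tz": -0.05, "wx": 0, "wy": 0, "wz": 0, "jaw": -1},
    {"tx": 0, "ty": 0, "tz": -0.09, "wx": 0, "wy": 0, "wz": 0, "jaw": -1},
    {"tx": 0, "ty": -0.03, "tz": -0.11, "wx": 0, "wy": 0, "wz": 0, "jaw": -1},
    {"tx": 0, "ty": -0.07, "tz": -0.11, "wx": 0, "wy": 0, "wz": 0, "jaw": -1},
  ],
)

```text
time_s: 12.48
tcp_pos: [419.6, 174.6, 205.2]
ee_rot: [0.002, -0.001, 1.0, 0.001]
force: [0.5, -0.0, -0.8]
grip_width: 1.002
grip_force: 0.0
```

servo_tool(
  targets=[
    {"tx": 0, "ty": -0.05, "tz": 0, "wx": 0, "wy": 0, "wz": 0, "jaw": -1},
    {"tx": 0, "ty": -0.1, "tz": 0, "wx": 0, "wy": 0, "wz": 0, "jaw": -1},
    {"tx": 0, "ty": -0.15, "tz": 0, "wx": 0, "wy": 0, "wz": 0, "jaw": -1},
    {"tx": 0, "ty": -0.2, "tz": 0, "wx": 0, "wy": 0, "wz": 0, "jaw": -1},
    {"tx": 0, "ty": -0.25, "tz": 0, "wx": 0, "wy": 0, "wz": 0, "jaw": -1},
  ],
)

```text
time_s: 13.1
tcp_pos: [418.2, -77.0, 202.7]
ee_rot: [0.0, 0.0, 1.0, 0.0]
force: [0.2, 0.4, -0.5]
grip_width: 0.999
grip_force: 0.0
```

servo_tool(
  targets=[
    {"tx": 0, "ty": -0.05, "tz": 0, "wx": 0, "wy": 0, "wz": 0, "jaw": -1},
    {"tx": 0.003, "ty": -0.1, "tz": 0, "wx": 0, "wy": 0, "wz": 0, "jaw": -1},
    {"tx": 0.003, "ty": -0.15, "tz": 0.02, "wx": 0, "wy": 0, "wz": 0, "jaw": -1},
    {"tx": 0.003, "ty": -0.176, "tz": 0.05, "wx": 0, "wy": 0, "wz": 0, "jaw": -1},
    {"tx": 0.003, "ty": -0.176, "tz": 0.06, "wx": 0, "wy": 0, "wz": 0, "jaw": -1},
  ],
)

```text
time_s: 13.72
tcp_pos: [414.0, -252.1, 140.1]
ee_rot: [-0.002, 0.002, 1.0, 0.001]
force: [-0.5, 0.2, 0.2]
grip_width: 1.002
grip_force: 0.0
```

```bash
python3 - <<'E'
from h import *
d=grab('top');e=grab('scene'); s=telemetry.read_state();print(s['tcp_pos'],s['joint_positions'])
a=cv2.resize(d['frame'][90:290,140:400],(520,400),interpolation=2);b=cv2.resize(e['frame'][60:260,110:250],(280,400),interpolation=2)
cv2.imwrite('pics/c5.png',np.hstack([a,b])[...,::-1])
E
```

```text
[ 414.61750011 -250.37346567  141.18384427] [-6.60916909e-01 -3.21736544e-02  1.63123824e+00  7.44118606e-04
  1.54632003e+00 -2.23139949e+00]
```

View pics/c5.png

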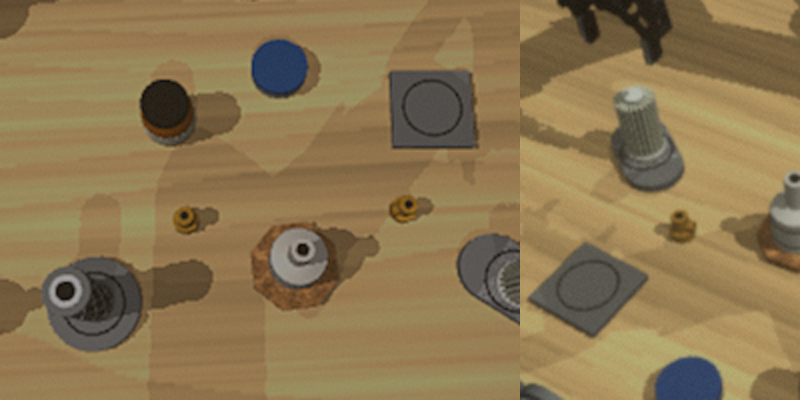

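Mesh stands on the round stand (left (90,300)), the square stand is empty (left (432,108)) and the capsule is still on the cork. The gripper is above the pleated filter. I'll lower and grip.

servo_tool(
  targets=[
    {"tx": 0, "ty": 0, "tz": 0.03, "wx": 0, "wy": 0, "wz": 0, "jaw": -1},
    {"tx": 0, "ty": 0, "tz": 0.06, "wx": 0, "wy": 0, "wz": 0, "jaw": -1},
    {"tx": 0, "ty": 0, "tz": 0.082, "wx": 0, "wy": 0, "wz": 0, "jaw": -1},
    {"tx": 0, "ty": 0, "tz": 0.082, "wx": 0, "wy": 0, "wz": 0, "jaw": -0.5},
    {"tx": 0, "ty": 0, "tz": 0.082, "wx": 0, "wy": 0, "wz": 0, "jaw": 0},
  ],
)

```text
time_s: 14.45
tcp_pos: [416.6, -251.4, 62.7]
ee_rot: [0.001, -0.001, 1.0, -0.001]
force: [0.2, 3.9, 3.9]
grip_width: 0.603
grip_force: 4.2
```

servo_tool(
  targets=[
    {"tx": 0, "ty": 0, "tz": 0, "wx": 0, "wy": 0, "wz": 0, "jaw": 1},
    {"tx": 0, "ty": 0, "tz": 0, "wx": 0, "wy": 0, "wz": 0, "jaw": 1},
    {"tx": 0, "ty": 0, "tz": 0, "wx": 0, "wy": 0, "wz": 0, "jaw": 1},
    {"tx": 0, "ty": 0, "tz": 0, "wx": 0, "wy": 0, "wz": 0, "jaw": 1},
    {"tx": 0, "ty": 0, "tz": 0, "wx": 0, "wy": 0, "wz": 0, "jaw": 1},
  ],
)

```text
time_s: 15.08
tcp_pos: [417.0, -252.0, 63.2]
ee_rot: [0.002, -0.0, 1.0, -0.001]
force: [0.7, 1.2, 6.2]
grip_width: 0.583
grip_force: 62.9
```

```bash
python3 - <<'E'
from h import *
d=grab('top');e=grab('scene'); print(ray(d,(356,144),12),ray(e,(144,202.5),12),telemetry.read_state()['tcp_pos'])
E
```

```text
[ 635.52947196 -175.31908436] [ 636.80018907 -173.76011335] [ 416.97754857 -252.01721645   63.17571853]
```

servo_tool(
  targets=[
    {"tx": 0, "ty": 0, "tz": -0.02, "wx": 0, "wy": 0, "wz": 0, "jaw": 1},
    {"tx": 0, "ty": 0, "tz": -0.05, "wx": 0, "wy": 0, "wz": 0, "jaw": 1},
    {"tx": -0.01, "ty": 0.004, "tz": -0.07, "wx": 0, "wy": 0, "wz": 0, "jaw": 1},
    {"tx": -0.04, "ty": 0.014, "tz": -0.07, "wx": 0, "wy": 0, "wz": 0, "jaw": 1},
    {"tx": -0.08, "ty": 0.028, "tz": -0.07, "wx": 0, "wy": 0, "wz": 0, "jaw": 1},
  ],
)

```text
time_s: 15.8
tcp_pos: [495.8, -223.8, 131.3]
ee_rot: [0.0, 0.001, 1.0, -0.001]
force: [0.4, -1.1, -1.9]
grip_width: 0.583
grip_force: 62.6
```

servo_tool(
  targets=[
    {"tx": -0.04, "ty": 0.014, "tz": 0, "wx": 0, "wy": 0, "wz": 0, "jaw": 1},
    {"tx": -0.08, "ty": 0.028, "tz": 0, "wx": 0, "wy": 0, "wz": 0, "jaw": 1},
    {"tx": -0.12, "ty": 0.042, "tz": 0, "wx": 0, "wy": 0, "wz": 0, "jaw": 1},
    {"tx": -0.14, "ty": 0.049, "tz": 0.01, "wx": 0, "wy": 0, "wz": 0, "jaw": 1},
    {"tx": -0.14, "ty": 0.049, "tz": 0.03, "wx": 0, "wy": 0, "wz": 0, "jaw": 1},
  ],
)

```text
time_s: 16.42
tcp_pos: [636.8, -174.0, 100.3]
ee_rot: [0.001, -0.001, 1.0, -0.0]
force: [0.1, -0.4, -1.6]
grip_width: 0.586
grip_force: 62.6
```

servo_tool(
  targets=[
    {"tx": 0, "ty": 0, "tz": 0.01, "wx": 0, "wy": 0, "wz": 0, "jaw": 1},
    {"tx": 0, "ty": 0, "tz": 0.022, "wx": 0, "wy": 0, "wz": 0, "jaw": 1},
    {"tx": 0, "ty": 0, "tz": 0.03, "wx": 0, "wy": 0, "wz": 0, "jaw": 1},
    {"tx": 0, "ty": 0, "tz": 0.034, "wx": 0, "wy": 0, "wz": 0, "jaw": 1},
    {"tx": 0, "ty": 0, "tz": 0.034, "wx": 0, "wy": 0, "wz": 0, "jaw": 1},
  ],
)

```text
time_s: 17.05
tcp_pos: [635.2, -174.6, 66.7]
ee_rot: [0.0, 0.0, 1.0, 0.0]
force: [-0.9, 0.0, -1.5]
grip_width: 0.581
grip_force: 62.6
```

```bash
python3 - <<'E'
from h import *
d=grab('top');e=grab('scene'); s=telemetry.read_state();print(s['tcp_pos'],s['force'])
a=cv2.resize(d['frame'][80:280,290:430],(420,600),interpolation=2);b=cv2.resize(e['frame'][80:280,80:200],(360,600),interpolation=2)
cv2.imwrite('pics/c6.png',np.hstack([a,b])[...,::-1])
E
```

```text
[ 635.67949847 -174.67835944   67.38600026] [ 0.15357918 -0.18563749 -1.69541025]
```

View pics/c6.png

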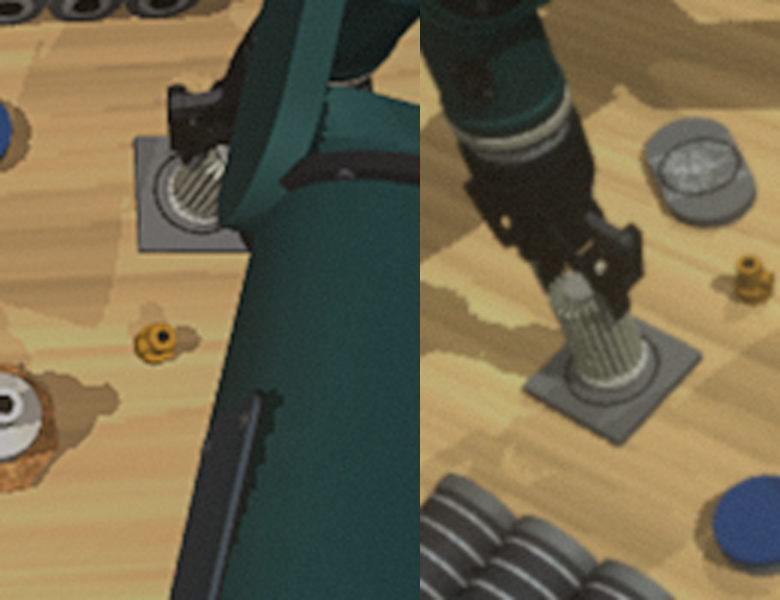

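The pleated filter sits inside the ring of the square stand, a few mm above it (right (605,365)). The oval stand is empty, its ring at (699,168). I'll lower the last bit and release.

servo_tool(
  targets=[
    {"tx": 0, "ty": 0, "tz": 0.003, "wx": 0, "wy": 0, "wz": 0, "jaw": 1},
    {"tx": 0, "ty": 0, "tz": 0.006, "wx": 0, "wy": 0, "wz": 0, "jaw": 1},
    {"tx": 0, "ty": 0, "tz": 0.006, "wx": 0, "wy": 0, "wz": 0, "jaw": 1},
    {"tx": 0, "ty": 0, "tz": 0.006, "wx": 0, "wy": 0, "wz": 0, "jaw": 1},
    {"tx": 0, "ty": 0, "tz": 0.006, "wx": 0, "wy": 0, "wz": 0, "jaw": 1},
  ],
)

```text
time_s: 17.77
tcp_pos: [636.2, -174.6, 63.3]
ee_rot: [0.001, -0.0, 1.0, -0.0]
force: [-2.5, 1.1, 5.7]
grip_width: 0.583
grip_force: 63.2
```

```bash
python3 - <<'E'
from h import *
d=grab('top');e=grab('scene'); print(ray(e,(173,136),12))
# capsule bore on cork (top px left-crop of c5: (302,250)/2+(140,90); scene (795,180))
print(ray(d,(291,215),112), ray(e,(247.5,150),112))
E
```

```text
[ 420.67285505 -246.98684234]
[452.27384525   7.29187706] [454.82468641   9.47203238]
```

servo_tool(
  targets=[
    {"tx": 0, "ty": 0, "tz": 0, "wx": 0, "wy": 0, "wz": 0, "jaw": 0},
    {"tx": 0, "ty": 0, "tz": 0, "wx": 0, "wy": 0, "wz": 0, "jaw": -0.4},
    {"tx": 0, "ty": 0, "tz": 0, "wx": 0, "wy": 0, "wz": 0, "jaw": -1},
    {"tx": 0, "ty": 0, "tz": 0, "wx": 0, "wy": 0, "wz": 0, "jaw": -1},
    {"tx": 0, "ty": 0, "tz": 0, "wx": 0, "wy": 0, "wz": 0, "jaw": -1},
  ],
)

```text
time_s: 18.5
tcp_pos: [635.3, -174.5, 60.4]
ee_rot: [-0.0, 0.0, 1.0, 0.0]
force: [0.7, 0.4, 0.1]
grip_width: 0.999
grip_force: 0.0
```

servo_tool(
  targets=[
    {"tx": 0, "ty": 0, "tz": -0.02, "wx": 0, "wy": 0, "wz": 0, "jaw": -1},
    {"tx": 0, "ty": 0, "tz": -0.05, "wx": 0, "wy": 0, "wz": 0, "jaw": -1},
    {"tx": 0, "ty": 0, "tz": -0.09, "wx": 0, "wy": 0, "wz": 0, "jaw": -1},
    {"tx": 0.02, "ty": 0.02, "tz": -0.11, "wx": 0, "wy": 0, "wz": 0, "jaw": -1},
    {"tx": 0.05, "ty": 0.05, "tz": -0.11, "wx": 0, "wy": 0, "wz": 0, "jaw": -1},
  ],
)

```text
time_s: 19.12
tcp_pos: [587.0, -125.1, 175.5]
ee_rot: [0.004, 0.001, 1.0, -0.001]
force: [0.5, 0.1, -0.3]
grip_width: 0.999
grip_force: 0.0
```

servo_tool(
  targets=[
    {"tx": 0.035, "ty": 0.035, "tz": 0, "wx": 0, "wy": 0, "wz": 0, "jaw": -1},
    {"tx": 0.07, "ty": 0.07, "tz": 0, "wx": 0, "wy": 0, "wz": 0, "jaw": -1},
    {"tx": 0.105, "ty": 0.105, "tz": 0, "wx": 0, "wy": 0, "wz": 0, "jaw": -1},
    {"tx": 0.133, "ty": 0.132, "tz": 0, "wx": 0, "wy": 0, "wz": 0, "jaw": -1},
    {"tx": 0.133, "ty": 0.132, "tz": 0.02, "wx": 0, "wy": 0, "wz": 0, "jaw": -1},
  ],
)

```text
time_s: 19.75
tcp_pos: [452.8, 9.1, 154.6]
ee_rot: [0.004, -0.001, 1.0, -0.0]
force: [0.6, -0.4, -0.0]
grip_width: 1.001
grip_force: 0.0
```

```bash
python3 - <<'E'
from h import *
d=grab('top');e=grab('scene'); s=telemetry.read_state();print(s['tcp_pos'],s['force'])
a=cv2.resize(d['frame'][90:270,140:440],(480,288),interpolation=2);b=cv2.resize(e['frame'][60:260,90:250],(320,400),interpolation=2)
o=np.zeros((400,800,3),np.uint8);o[:288,:480]=a;o[:,480:]=b
cv2.imwrite('pics/c7.png',o[...,::-1])
E
```

```text
[451.21880559   8.11026447 150.64726785] [-0.34384249  1.06206876 -0.50353447]
```

View pics/c7.png

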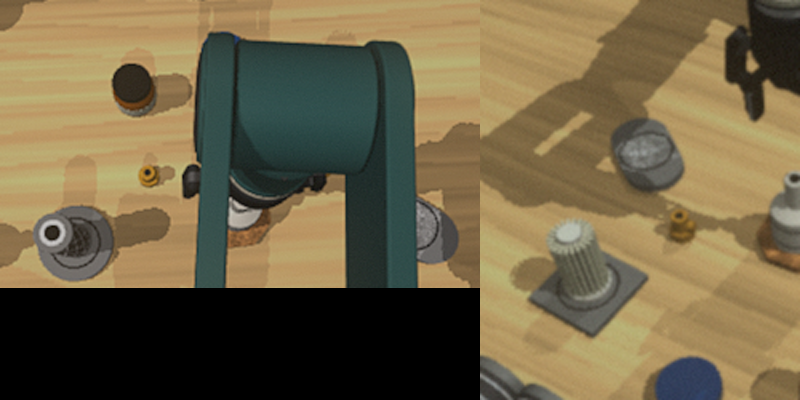

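The pleated filter stands in the middle of the square stand (right (580,265)). The gripper is above the capsule on the cork.

servo_tool(
  targets=[
    {"tx": 0, "ty": 0, "tz": 0.03, "wx": 0, "wy": 0, "wz": 0, "jaw": -1},
    {"tx": 0, "ty": 0, "tz": 0.06, "wx": 0, "wy": 0, "wz": 0, "jaw": -1},
    {"tx": 0, "ty": 0, "tz": 0.073, "wx": 0, "wy": 0, "wz": 0, "jaw": -1},
    {"tx": 0, "ty": 0, "tz": 0.073, "wx": 0, "wy": 0, "wz": 0, "jaw": -0.3},
    {"tx": 0, "ty": 0, "tz": 0.073, "wx": 0, "wy": 0, "wz": 0, "jaw": 0.2},
  ],
)

```text
time_s: 20.48
tcp_pos: [453.6, 7.3, 79.3]
ee_rot: [0.001, 0.0, 1.0, -0.0]
force: [0.5, 0.6, 0.2]
grip_width: 0.607
grip_force: 0.0
```

servo_tool(
  targets=[
    {"tx": 0, "ty": 0, "tz": 0, "wx": 0, "wy": 0, "wz": 0, "jaw": 1},
    {"tx": 0, "ty": 0, "tz": 0, "wx": 0, "wy": 0, "wz": 0, "jaw": 1},
    {"tx": 0, "ty": 0, "tz": 0, "wx": 0, "wy": 0, "wz": 0, "jaw": 1},
    {"tx": 0, "ty": 0, "tz": 0, "wx": 0, "wy": 0, "wz": 0, "jaw": 1},
    {"tx": 0, "ty": 0, "tz": 0, "wx": 0, "wy": 0, "wz": 0, "jaw": 1},
  ],
)

```text
time_s: 21.1
tcp_pos: [453.6, 7.7, 79.2]
ee_rot: [0.002, -0.0, 1.0, 0.0]
force: [-0.5, 2.5, 5.7]
grip_width: 0.274
grip_force: 58.8
```

servo_tool(
  targets=[
    {"tx": 0, "ty": 0, "tz": -0.02, "wx": 0, "wy": 0, "wz": 0, "jaw": 1},
    {"tx": 0, "ty": 0, "tz": -0.05, "wx": 0, "wy": 0, "wz": 0, "jaw": 1},
    {"tx": 0.005, "ty": -0.03, "tz": -0.06, "wx": 0, "wy": 0, "wz": 0, "jaw": 1},
    {"tx": 0.01, "ty": -0.07, "tz": -0.06, "wx": 0, "wy": 0, "wz": 0, "jaw": 1},
    {"tx": 0.015, "ty": -0.115, "tz": -0.06, "wx": 0, "wy": 0, "wz": 0, "jaw": 1},
  ],
)

```text
time_s: 21.72
tcp_pos: [436.8, -108.2, 137.3]
ee_rot: [-0.0, -0.001, 1.0, 0.0]
force: [-0.2, -0.0, -1.5]
grip_width: 0.273
grip_force: 59.1
```

servo_tool(
  targets=[
    {"tx": 0.005, "ty": -0.045, "tz": 0, "wx": 0, "wy": 0, "wz": 0, "jaw": 1},
    {"tx": 0.01, "ty": -0.09, "tz": 0, "wx": 0, "wy": 0, "wz": 0, "jaw": 1},
    {"tx": 0.015, "ty": -0.125, "tz": 0, "wx": 0, "wy": 0, "wz": 0, "jaw": 1},
    {"tx": 0.019, "ty": -0.142, "tz": 0.01, "wx": 0, "wy": 0, "wz": 0, "jaw": 1},
    {"tx": 0.019, "ty": -0.142, "tz": 0.03, "wx": 0, "wy": 0, "wz": 0, "jaw": 1},
  ],
)

```text
time_s: 22.35
tcp_pos: [418.2, -250.4, 107.1]
ee_rot: [0.0, 0.001, 1.0, -0.0]
force: [0.6, 0.8, -0.7]
grip_width: 0.275
grip_force: 59.1
```

servo_tool(
  targets=[
    {"tx": 0, "ty": 0, "tz": 0.012, "wx": 0, "wy": 0, "wz": 0, "jaw": 1},
    {"tx": 0, "ty": 0, "tz": 0.02, "wx": 0, "wy": 0, "wz": 0, "jaw": 1},
    {"tx": 0, "ty": 0, "tz": 0.024, "wx": 0, "wy": 0, "wz": 0, "jaw": 1},
    {"tx": 0, "ty": 0, "tz": 0.026, "wx": 0, "wy": 0, "wz": 0, "jaw": 1},
    {"tx": 0, "ty": 0, "tz": 0.026, "wx": 0, "wy": 0, "wz": 0, "jaw": 1},
  ],
)

```text
time_s: 22.98
tcp_pos: [418.6, -249.4, 82.1]
ee_rot: [0.0, -0.0, 1.0, -0.0]
force: [0.1, 0.1, -1.2]
grip_width: 0.27
grip_force: 59.1
```

```bash
python3 - <<'E'
from h import *
e=grab('scene'); s=telemetry.read_state();print(s['tcp_pos'],s['force'])
cv2.imwrite('pics/c8.png',cv2.resize(e['frame'][60:220,100:260],None,fx=3.5,fy=3.5,interpolation=2)[...,::-1])
E
```

```text
[ 418.67396617 -249.57259595   82.1908543 ] [-0.09343527 -0.09051846 -0.32780307]
```

View pics/c8.png

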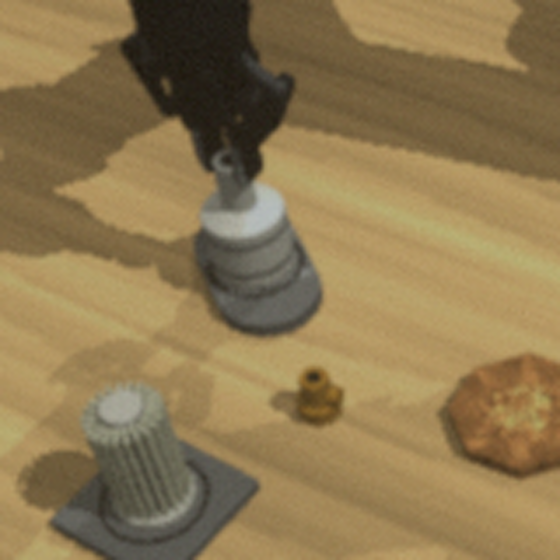

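The capsule is about 3 mm above the oval stand and inside its ring (crop (252,260)). I'll lower it 5 mm, check contact, and release.

servo_tool(
  targets=[
    {"tx": 0, "ty": 0, "tz": 0.002, "wx": 0, "wy": 0, "wz": 0, "jaw": 1},
    {"tx": 0, "ty": 0, "tz": 0.004, "wx": 0, "wy": 0, "wz": 0, "jaw": 1},
    {"tx": 0, "ty": 0, "tz": 0.005, "wx": 0, "wy": 0, "wz": 0, "jaw": 1},
    {"tx": 0, "ty": 0, "tz": 0.005, "wx": 0, "wy": 0, "wz": 0, "jaw": 1},
    {"tx": 0, "ty": 0, "tz": 0.005, "wx": 0, "wy": 0, "wz": 0, "jaw": 1},
  ],
)

```text
time_s: 23.65
tcp_pos: [419.1, -249.7, 79.3]
ee_rot: [0.001, 0.0, 1.0, -0.001]
force: [-2.7, 3.3, 8.2]
grip_width: 0.273
grip_force: 60.2
```

servo_tool(
  targets=[
    {"tx": 0, "ty": 0, "tz": 0, "wx": 0, "wy": 0, "wz": 0, "jaw": 0.2},
    {"tx": 0, "ty": 0, "tz": 0, "wx": 0, "wy": 0, "wz": 0, "jaw": -0.4},
    {"tx": 0, "ty": 0, "tz": 0, "wx": 0, "wy": 0, "wz": 0, "jaw": -1},
    {"tx": 0, "ty": 0, "tz": 0, "wx": 0, "wy": 0, "wz": 0, "jaw": -1},
    {"tx": 0, "ty": 0, "tz": 0, "wx": 0, "wy": 0, "wz": 0, "jaw": -1},
  ],
)

```text
time_s: 24.28
tcp_pos: [418.3, -249.4, 76.5]
ee_rot: [-0.0, 0.0, 1.0, 0.0]
force: [0.6, 0.8, -0.2]
grip_width: 1.0
grip_force: 0.0
```

servo_tool(
  targets=[
    {"tx": 0, "ty": 0, "tz": -0.02, "wx": 0, "wy": 0, "wz": 0, "jaw": -1},
    {"tx": 0, "ty": 0, "tz": -0.05, "wx": 0, "wy": 0, "wz": 0, "jaw": -1},
    {"tx": 0, "ty": 0, "tz": -0.09, "wx": 0, "wy": 0, "wz": 0, "jaw": -1},
    {"tx": 0.02, "ty": 0.04, "tz": -0.12, "wx": 0, "wy": 0, "wz": 0, "jaw": -1},
    {"tx": 0.04, "ty": 0.08, "tz": -0.12, "wx": 0, "wy": 0, "wz": 0, "jaw": -1},
  ],
)

```text
time_s: 24.9
tcp_pos: [379.4, -169.7, 199.9]
ee_rot: [0.003, 0.001, 1.0, -0.001]
force: [-0.4, 0.4, -0.1]
grip_width: 1.002
grip_force: 0.0
```

servo_tool(
  targets=[
    {"tx": 0.02, "ty": 0.05, "tz": 0, "wx": 0, "wy": 0, "wz": 0, "jaw": -1},
    {"tx": 0.04, "ty": 0.1, "tz": 0, "wx": 0, "wy": 0, "wz": 0, "jaw": -1},
    {"tx": 0.04, "ty": 0.15, "tz": 0, "wx": 0, "wy": 0, "wz": 0, "jaw": -1},
    {"tx": 0.04, "ty": 0.17, "tz": 0, "wx": 0, "wy": 0, "wz": 0, "jaw": -1},
    {"tx": 0.04, "ty": 0.17, "tz": 0, "wx": 0, "wy": 0, "wz": 0, "jaw": -1},
  ],
)

```text
time_s: 25.52
tcp_pos: [338.3, 1.5, 196.9]
ee_rot: [0.0, -0.002, 1.0, -0.0]
force: [-0.9, 0.1, 1.0]
grip_width: 0.995
grip_force: 0.0
```

```bash
python3 - <<'E'
from h import *
d=grab('top');e=grab('scene'); s=telemetry.read_state();print(s['tcp_pos'],s['force'])
o=np.zeros((600,800,3),np.uint8)
for i,(f,x,y) in enumerate([(d,150,205),(d,325,95),(d,360,190),(e,310,150),(e,105,145),(e,130,85)]):
    o[(i//3)*300:(i//3)*300+300,(i%3)*266:(i%3)*266+264]=cv2.resize(f['frame'][y:y+100,x:x+88],(264,300),interpolation=2)
cv2.imwrite('pics/c9.png',o[...,::-1])
E
```

```text
[3.38428664e+02 1.76140242e-01 1.96711774e+02] [-0.57622952 -0.49496616 -0.54643132]
```

View pics/c9.png

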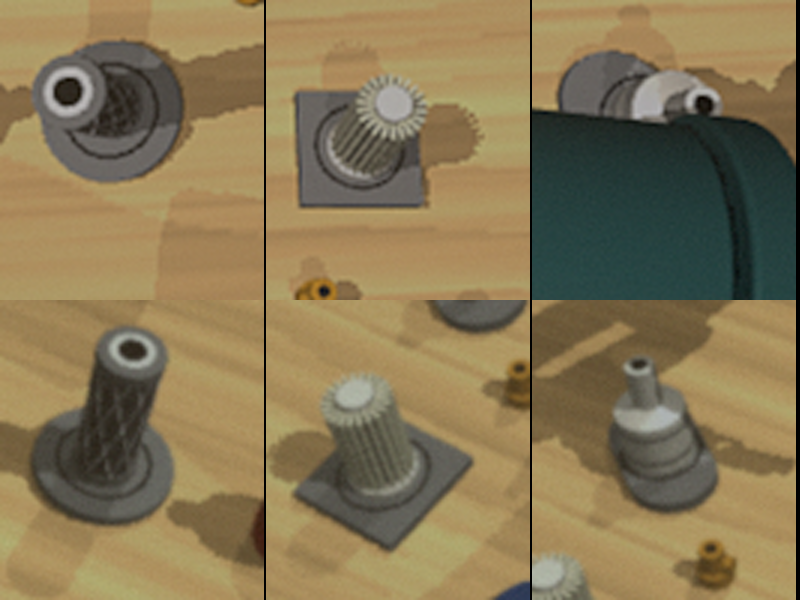

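All three stand upright within the rings of their own stands, for example pleated at (375,120) and capsule at (655,430). One numeric check, then hand in.

```bash
python3 - <<'E'
from h import *
d=grab('top');e=grab('scene')
ok=True
for n,t,s,z,c in [('mesh',(172.3,235.7),(354.3,166.3),142,(418,244.5)),('pleat',(367.3,129.3),(134.7,176),107,(636,-174)),('cap',(417,224),(165.3,106.3),112,(418,-249))]:
    p=(ray(d,t,z)+ray(e,s,z))/2; r=np.linalg.norm(p-c); print(n,p.round(1),r.round(1)); ok&=r<9
if ok: print(ticket.hand_in())
E
```

```text
mesh [417.8 245.5] 1.0
pleat [ 634.5 -173.7] 1.5
cap [ 419.3 -250.6] 2.1
the job is handed in; nothing more can be done
None
```

I handed the job in at about 26 s of robot time: the mesh filter is on the round stand, the pleated on the square and the capsule on the oval, all upright and about 1–2 mm from the measured centres, with the cork mat empty; the hand-in call did not report a verdict.

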